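Put a stake away on the door rack of a tool cupboard and snap its roller catch shut

ROBOT

A 6-joint arm with a two-finger parallel gripper is mounted at the origin on the work surface. World frame = base frame: x ahead of the robot, y to its left, z up, the work surface at z = 0. Lengths are in m, angles in rad, forces in N, time in s.
With the tool pointing down it reaches from about 0.325 to 0.775 m from the base axis. Payload 9.3 kg.
Tool frame: the origin (TCP) lies at the very end of the fingers, on their centre line; the grasp point (between the pads) lies 19 mm behind it; z points along the fingers, y is the direction in which the jaws open and shut (so a half turn about z gives the same grasp; the last joint's range is limited). The gripper opens to 85 mm and grips with 20 to 120 N. Pads are 22 mm wide; open, the fingers measure 114 mm over their backs; the gripper's body (76 mm by 85 mm) begins 54 mm behind the grasp point. The pads swing forward as they close: fully open they stand 13 mm farther back than shut.
Start: joints at [-1.317, 0.259, 0.021, 1.334, 0, 1.418], TCP at [0.218, -0.505, 0.231] pointing down, gripper open.
Joint ranges: [-3.04, 3.04], [-0.91, 1.82], [-1.04, 1.36], [-1.92, 1.95], [-1.52, 1.45], [-3.14, 3.14]. Speed limits (rad/s): [2.22, 2.22, 2.79, 3.14, 3.14, 3.14].

INTERFACE

Orientations are given as a unit quaternion [x, y, z, w].
In Python, from station import sense, grab_frame, hand_in gives the robot as it stands. The module is installed in compiled form; this text tells all that it offers.
- The arm moves only by the shell command python3 -m inch 'ROWS' [OPENING]. ROWS is JSON, a list that holds one entry, the list of rows, each a list of 4 numbers: the shift along the world's x, y, z in cm, then the turn about the world's z in rad. In form: [[[dx, dy, dz, twist], ...]]. A call has 1 to 8 rows; each row shifts and turns the commanded pose from where the row before left it; what a row does not reach is not made up. A row lasts 1/10 s, in which the tool goes at most 50 mm and 8.59 degrees, less where a joint would pass 70% of its speed; a pose out of reach is approached as far as the arm can. A call is refused whole if a number of a shift passes 5 or a number of a turn 0.15, either way. A call with a gripper value outside its range is refused whole. OPENING is the opening, from -1 (shut) to 1 (fully open), so that 0 is half open, set as the call begins (- or left out, the last holds). The fingers move at their own pace and stop on an object; the grip force is fixed at half the most. Time passes only in rows, so rows that do not move let the fingers close. It gives the time, the measured TCP pose, the force and the opening at its end, in the units of the state.
- sense(): the state, without advancing time (a new reading comes with each control period).
- grab_frame(name): name is "side" or "top" or "wrist"; returns a dict with "pixels" (384x512x3 uint8, blue, green, red), "fx", "fy", "cx", "cy" (pixels), "dist_coeffs" ([k1, k2, p1, p2, k3] as OpenCV has them; the pictures are not rectified), "R" (3x3) and "t" (3): a world point X has camera coordinates R X + t. Camera axes: x right, y down, z forward; pixel columns grow to the right and rows downward; lengths in m; the calibration is good to about 2 mm. A picture is of the moment at which its call begins. There is no depth.
- hand_in(): hands the job in, once; it reports no verdict.
The state is a dict: "clock": time; "joint_pos": joint angles; "qvel": joint speeds; "tau": joint torques, N m; "eef_pos": TCP position; "ee_rot": TCP orientation; "contact_force": force on the tool from outside, world axes, zero at the start; "torque": the same for the moment, N m; "finger_gap": finger opening in m.
Only numpy, scipy, OpenCV 4.12 (cv2) and the standard library are available. Lean on these libraries where they do the work, as an engineer would, in place of code of your own. Each camera call takes 0.05 s, during which the arm holds its last target.

TASK

Pull the tool cupboard's door wide open through its roller catch, take the round-headed steel stake that stands on the bench and stand it upright in the empty compartment of the rack on the inside of the door, then push the door shut until the catch snaps and holds it by itself. The catch is loose in its screw slot and gives a little before its rollers bite, so go by feel: do not slam the door and do not press on hard once it has snapped. Keep the stake that is already in the rack standing, and leave the other things on the bench as they are.

Things in the scene. Friction and masses are not known exactly. Their poses are not given: they have to be found in the camera images.
- cupboard: Wooden bench cupboard, 240 deep x 236 wide x 262 mm high, board 18 mm, its door lying over the front (20 mm off it at the start). Origin: centre of its underside, on the bench (z = 0). Its front, with the door, looks along its own -x; own y runs along the front towards the door's free edge, z up. It is fixed to the bench and does not move.
- door: The cupboard's overlay door, 18 mm thick, 4 to 250 mm above the bench. Origin: on the vertical hinge line at bench level, in the plane of the inner face. Own y: along the door from the hinge to the free edge (y = 233 mm); own x: square to it, into the cupboard when shut (inner face x = 0, outer face x = -18 mm); z up. Shut and caught at the start, its axes then parallel to the cupboard's.
- hinge (a point): Point on the door's hinge line, 129 mm above the bench; in the cupboard's frame at x = -140, y = -117 mm. The door opens outwards, turning counter-clockwise seen from above, by up to 1.9 rad, and stays where it is left (about 0.3 N at the free edge moves it).
- strike_tip (a point): Round steel strike, 10 mm wide, on the door's inner face at door x = 37, y = 190 mm, 75 mm above the bench. When shut it is gripped between the catch's two sprung rollers. Pulled at the handle, the door first comes out 1 to 19 mm at about 4 N with the sliding catch, then needs 5 to 9 N until the rollers let go, at most 8 mm further.
- catch_place (a point): Where the roller catch sits at the start, on the cupboard's side wall: cupboard x = -106, y = 72, z = 75 mm (does not follow the catch). Catch: two sprung rollers, a rubber buffer behind them. It slides along cupboard x in a 20 mm screw slot, dragging 3 to 4 N; the slot's ends are hidden and differ each time.
- handle (a point): Grip point on the handle: an upright round steel bar, 10 mm thick, at door x = -58, y = 200 mm, reaching from 144 to 236 mm above the bench, with a 10 mm bar back to the door at each end. This point is 215 mm above the bench, on the bar's axis; axes as the door's.
- push_point (a point): Point on the door's outer face, at door x = -18, y = 160, z = 225 mm, good for pushing. Pushed here, the strike meets the rollers up to 30 mm before shut and slides the catch back at some 4 N; at its slot's end 7 to 12 N part the rollers and the door jumps shut the last few mm, 1 to 19 mm deeper than at the start. More push then only rams the buffer: over 13 N is too much. If not caught it swings freely.
- free_bay (a point): Centre of the floor of the empty compartment of the rack on the inside of the door (open from above), at door x = 32, y = 133.5 mm, 137 mm above the bench. The compartment is 64 mm (door x) by 71 mm (door y) inside, its walls (6 mm) rise 40 mm over the floor. Its axes are the door's. Between it and the hinge is the other compartment, the same size, with a stake in it.
- stake_mid (a point): The stake to put away: a turned steel piece standing upright on the bench, 97 mm high, 0.5 to 0.75 kg: a foot of 44 mm diameter, 9 mm thick, a shank of 28 mm, a round head of 42 mm diameter from 65 to 88 mm above its foot, slightly domed on top. This point is half-way up, 48.5 mm above its foot (the head's middle is 28 mm higher); z is its axis.
- ball_mid (a point): The stake with a ball-shaped head (42 mm) on a 28 mm shank and a 44 mm foot, 97 mm high, that already stands in the rack's compartment next to the hinge; this point is half-way up its axis. It must stay standing there.
- flat_stake: Bystander: steel stake with a flat oblong head, 60 x 45 mm, 92 mm high, standing on the bench; origin at the middle of its foot.
- beaker: Bystander: copper beaker, 68 mm wide, 75 mm high, standing on the bench; origin at the middle of its foot.
- bowl: Bystander: shallow copper bowl, 140 mm wide, 50 mm high; origin at the middle of its foot.
- hammer: Bystander: hammer, 270 mm long, lying on the bench; origin below its middle.

How it is judged:
By the outcome, as a careful person would: the job done as asked, in the order asked, and still so for the second after the job is handed in, with the robot touching nothing.
It also fails if it takes over 72 s, if anything falls off the work surface, if the arm or the gripper's body presses on something with over 40 N, if the wrist force passes 120 N, or if a joint passes its speed limit or range.

## Working session

There is one attempt and no reset: what is moved stays moved. The work goes in short steps, Python scripts to look and compute and a shell command to move; the robot and the scene stay as the last step left them, time stands still between calls to the robot, and variables do not carry over. Pictures are saved under pics/ and viewed, and the job is handed in when it is done.

```bash
mkdir -p pics
cat > h.py <<'E'
import numpy as np, cv2
from station import sense, grab_frame
def snap(n,f=None):
    g=grab_frame(n); cv2.imwrite(f'pics/{f or n}.png',g['pixels']); np.savez(f'pics/{f or n}.npz',**{k:np.array(v) for k,v in g.items()}); return g
def K(g): return np.array([[g['fx'],0,g['cx']],[0,g['fy'],g['cy']],[0,0,1.]])
def ray(g,u,v):
    p=cv2.undistortPoints(np.array([[[u,v]]],float),K(g),np.array(g['dist_coeffs'],float)).ravel()
    R=np.array(g['R']);t=np.array(g['t']);o=-R.T@t;d=R.T@np.array([p[0],p[1],1.]);return o,d/np.linalg.norm(d)
def onz(g,u,v,z):
    o,d=ray(g,u,v);return o+d*(z-o[2])/d[2]
def tri(rs):
    A=np.zeros((3,3));b=np.zeros(3)
    for o,d in rs:
        P=np.eye(3)-np.outer(d,d);A+=P;b+=P@o
    x=np.linalg.solve(A,b);return x,[np.linalg.norm((np.eye(3)-np.outer(d,d))@(x-o)) for o,d in rs]
def proj(g,X):
    R=np.array(g['R']);t=np.array(g['t']);r,_=cv2.Rodrigues(R)
    return cv2.projectPoints(np.array(X,float).reshape(-1,1,3),r,t,K(g),np.array(g['dist_coeffs'],float))[0].reshape(-1,2)
def load(f):
    z=np.load(f'pics/{f}.npz');return {k:z[k] for k in z}
E
python3 - <<'E'
from h import *
for n in('side','top','wrist'):
    g=snap(n,n+'0'); print(n,-np.array(g['R']).T@g['t'],np.array(g['R'])[2])
s=sense();print({k:np.round(v,3) for k,v in s.items()})
E
```

```text
side [1.06689657 0.20486982 1.2093582 ] [-0.4725953  -0.10131119 -0.87543687]
top [0.25902353 0.08229082 1.58848247] [ 0.16653722 -0.00996741 -0.98598479]
wrist [ 0.29110815 -0.47409678  0.37340532] [-0.28627443 -0.12154921 -0.95040662]
{'clock': np.float64(0.15), 'joint_pos': array([-1.317,  0.259,  0.021,  1.334, -0.   ,  1.418]), 'qvel': array([-0.001, -0.001,  0.002, -0.002, -0.   , -0.001]), 'tau': array([ 2.0000e-03, -5.5597e+01,  3.4466e+01,  1.1000e-02, -0.0000e+00,
        0.0000e+00]), 'eef_pos': array([ 0.218, -0.505,  0.231]), 'ee_rot': array([ 0.979,  0.202, -0.   , -0.   ]), 'contact_force': array([-0.607,  0.029,  0.002]), 'torque': array([-0.006, -0.026, -0.042]), 'finger_gap': np.float64(0.085)}
```

View pics/side0.png

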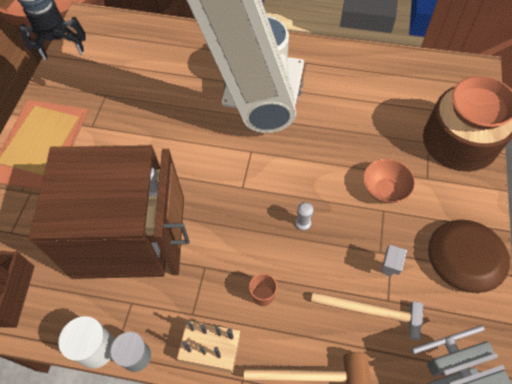

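View pics/top0.png

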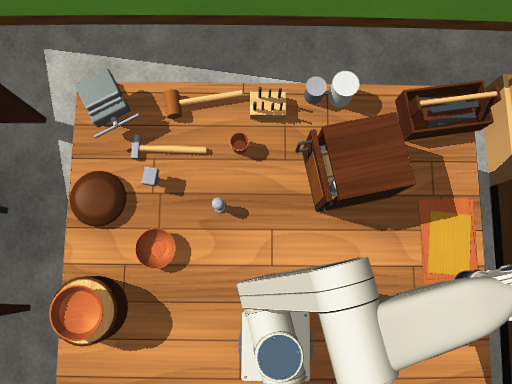

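View pics/wrist0.png

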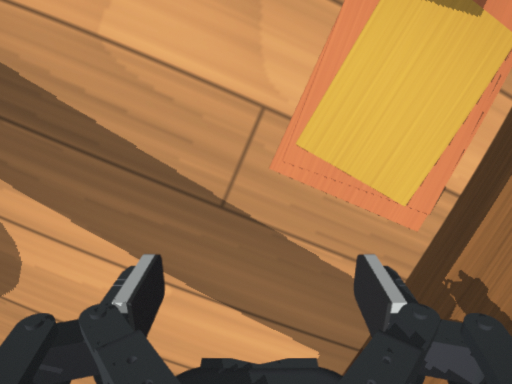

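Run:
```python
import cv2
a=cv2.imread('pics/top0.png')[95:225,280:430];cv2.imwrite('pics/topc.png',cv2.resize(a,None,fx=5,fy=4.6,interpolation=cv2.INTER_CUBIC))
a=cv2.imread('pics/side0.png')[135:285,25:200];cv2.imwrite('pics/sidec.png',cv2.resize(a,None,fx=4,fy=4,interpolation=cv2.INTER_CUBIC))
```

```text
(no output)
```

View pics/topc.png

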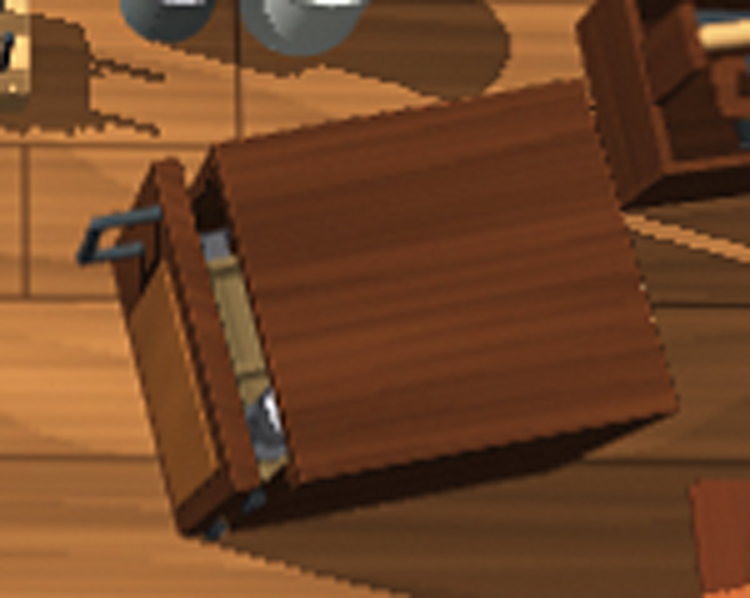

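View pics/sidec.png

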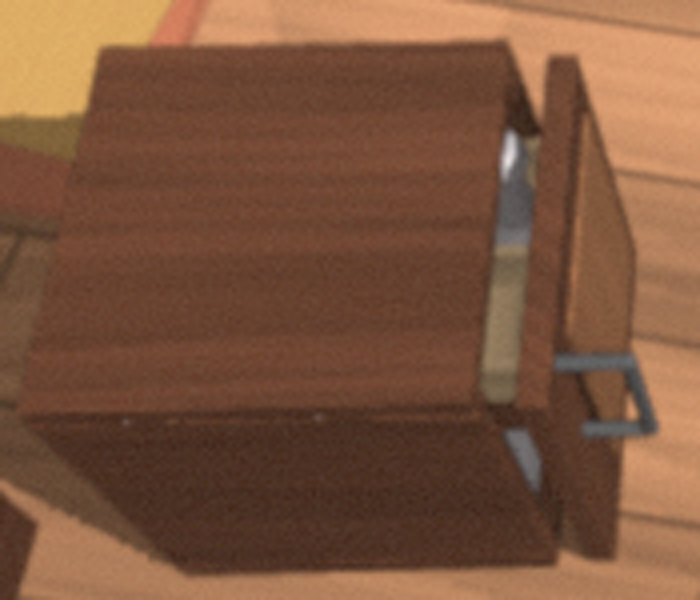

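Run:
```python
from h import *
from scipy.optimize import least_squares
T=load('top0');S=load('side0')
tp={'FF':(218,147),'FH':(297,485),'BH':(678,408),'BF':(583,80)}
sp={'FF':(488,403),'FH':(505,40),'BH':(103,47),'BF':(22,410)}
loc={'FF':(-.12,.118),'FH':(-.12,-.118),'BH':(.12,-.118),'BF':(.12,.118)}
pts=[]
for k in loc:
    a=ray(T,280+tp[k][0]/5,95+tp[k][1]/4.6);b=ray(S,25+sp[k][0]/4,135+sp[k][1]/4)
    x,r=tri([a,b]);print(k,x.round(4),np.round(r,4));pts.append(x)
pts=np.array(pts);L=np.array(list(loc.values()))
def f(p):
    c,s=np.cos(p[2]),np.sin(p[2]);W=L@np.array([[c,s],[-s,c]])+p[:2]
    return (W-pts[:,:2]).ravel()
r=least_squares(f,[.4,-.2,-1.3]);print(r.x,f(r.x).round(4))
# stake head silhouettes
for n,g,box in(('top',T,(205,190,235,220)),('side',S,(290,195,320,240))):
    x0,y0,x1,y1=box;im=cv2.cvtColor(g['pixels'][y0:y1,x0:x1].copy(),cv2.COLOR_BGR2HSV)
    m=((im[...,1]<70)&(im[...,2]>60)).astype(np.uint8)
    nn,l,st,c=cv2.connectedComponentsWithStats(m);print(n,st[1:]+np.array([x0,y0,0,0,0]),c[1:]+[x0,y0])
    cv2.imwrite(f'pics/st_{n}.png',cv2.resize(g['pixels'][y0:y1,x0:x1],None,fx=10,fy=10,interpolation=cv2.INTER_CUBIC))
```

```text
FF [ 0.6932 -0.1313  0.2512] [0.0074 0.0074]
FH [ 0.4641 -0.1824  0.2544] [0.0009 0.0009]
BH [ 0.5159 -0.4142  0.2588] [0.002 0.002]
BF [ 0.7434 -0.3666  0.2566] [0.0028 0.0028]
[ 0.60416891 -0.273632   -1.35699106] [ 0.0008 -0.     -0.0007  0.001  -0.0015 -0.0017  0.0015  0.0008]
top [[212 197  14  16 158]] [[218.14556962 204.51265823]]
side [[295 202  19  29 397]] [[304.0604534  215.99748111]]
```

Run:
```python
import cv2,numpy as np
a=cv2.imread('pics/st_top.png');b=cv2.imread('pics/st_side.png')
h=max(a.shape[0],b.shape[0]);c=np.zeros((h,a.shape[1]+b.shape[1],3),np.uint8);c[:a.shape[0],:a.shape[1]]=a;c[:b.shape[0],a.shape[1]:]=b;cv2.imwrite('pics/st.png',c)
```

```text
(no output)
```

View pics/st.png

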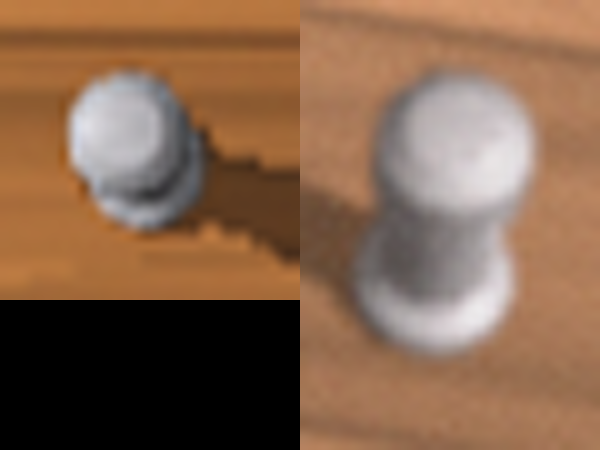

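```bash
cat >> h.py <<'E'
def frame(p):
    c,s=np.cos(p[2]),np.sin(p[2]);return np.array([[c,-s,0],[s,c,0],[0,0,1]])
def cup(p,x): return np.array([p[0],p[1],0])+np.atleast_2d(x)@frame(p).T
def door(p,th,x): # th opening angle CCW; hinge at cup (-.14,-.117)
    H=cup(p,[-.14,-.117,0])[0]
    return H+np.atleast_2d(x)@frame([0,0,p[2]+th]).T
E
python3 - <<'E'
from h import *
from scipy.optimize import least_squares
T=load('top0');S=load('side0')
tp={'FF':(218,147),'FH':(297,485),'BH':(678,408),'BF':(583,80)}
sp={'FF':(488,403),'FH':(505,40),'BH':(103,47),'BF':(22,410)}
loc={'FF':(-.12,.118,.262),'FH':(-.12,-.118,.262),'BH':(.12,-.118,.262),'BF':(.12,.118,.262)}
L=list(loc.values())
A=np.array([(280+tp[k][0]/5-.4,95+tp[k][1]/4.6-.4) for k in loc]);B=np.array([(25+sp[k][0]/4-.4,135+sp[k][1]/4-.4) for k in loc])
f=lambda p:np.r_[(proj(T,cup(p,L))-A).ravel(),(proj(S,cup(p,L))-B).ravel()]
r=least_squares(f,[.604,-.274,-1.357],loss='soft_l1');print(r.x,f(r.x).round(1));p=r.x
x,e=tri([ray(T,217.3,202.6),ray(S,305.2,208.9)]);print('head',x,e)
for g,uv in((T,(217.3,202.6)),(S,(305.2,208.9))):print(onz(g,*uv,.0765))
for n,g in(('top',T),('side',S)):
    im=cv2.resize(g['pixels'],None,fx=3,fy=3)
    D=[[0,0,.25],[-.018,0,.25],[-.018,.233,.25],[0,.233,.25],[-.058,.2,.236],[-.058,.2,.144],[-.018,.2,.236],[0,.233,.004],[.032,.1335,.137],[.032,.0625,.137+.0765]]
    for q in proj(g,np.vstack([door(p,0,D),cup(p,L)])): cv2.circle(im,tuple(int(3*a+1.5) for a in q),2,(0,255,0),-1)
    im=im[300:640,860:1280] if n=='top' else im[400:860,75:620]
    cv2.imwrite(f'pics/ov_{n}.png',im)
D=lambda x,t=0:door(p,t,x)[0].round(4)
for t in(0,.5,1,1.3,1.6,1.9):print(t,'handle',D([-.058,.2,.215],t),'bay',D([.032,.1335,.137],t),'push',D([-.018,.16,.225],t))
print('hinge',D([0,0,0]))
E
```

```text
[ 0.60513895 -0.27056639 -1.35548264] [-2.4 -0.5 -0.1 -0.1 -0.3  0.6 -1.2 -0.6 -3.  -0.9  1.7 -1.1 -0.5 -0.5
 -0.9  0.8]
head [0.47883751 0.20100626 0.08633703] [np.float64(0.0009884552220511995), np.float64(0.000988455222051082)]
[0.48038732 0.20079304 0.0765    ]
[0.47353568 0.20196039 0.0765    ]
0 handle [ 0.6439 -0.0594  0.215 ] bay [ 0.5982 -0.1615  0.137 ] push [ 0.6134 -0.107   0.225 ]
0.5 handle [0.5739 0.0162 0.215 ] bay [ 0.5827 -0.0954  0.137 ] push [ 0.5699 -0.0403  0.225 ]
1 handle [0.4762 0.0489 0.215 ] bay [ 0.5374 -0.0448  0.137 ] push [ 0.4997 -0.0025  0.225 ]
1.3 handle [0.4141 0.0441 0.215 ] bay [ 0.5003 -0.0273  0.137 ] push [0.4518 0.002  0.225 ]
1.6 handle [0.3562 0.0212 0.215 ] bay [ 0.4597 -0.0215  0.137 ] push [ 0.4047 -0.0079  0.225 ]
1.9 handle [ 0.3077 -0.0178  0.215 ] bay [ 0.4191 -0.028   0.137 ] push [ 0.3627 -0.0313  0.225 ]
hinge [ 0.4609 -0.1588  0.    ]
```

View pics/ov_top.png

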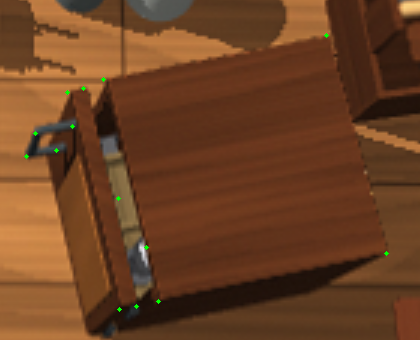

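View pics/ov_side.png

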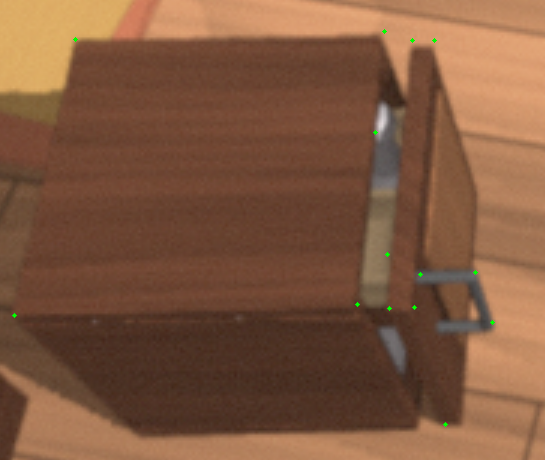

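```bash
python3 -m inch '[[[0,0,4.5,0.08],[0,0,4.5,0.08],[2,2,4,0.08],[2.5,2.5,1,0.08],[3,3,0,0.08],[3,3,0,0.08],[3,3,0,0.08],[3,3,0,0.08]]]' -; python3 -m inch '[[[3,3,0,0.08],[3,3,0,0.08],[3,3,0,0.08],[3,3,0,0.08],[3,3,0,0.08],[3,3,0,0.08],[3,3,0,0.08],[2,2,0,0.08]]]'
```

```text
clock: 0.95
eef_pos: [0.3835, -0.3387, 0.3712]
ee_rot: [0.865, 0.501, 0.0, -0.0]
contact_force: [0.5, -1.0, 0.6]
finger_gap: 0.0855
clock: 1.75
eef_pos: [0.6141, -0.1078, 0.3706]
ee_rot: [0.663, 0.749, -0.0, -0.001]
contact_force: [0.3, -0.2, -0.7]
finger_gap: 0.0854
```

```bash
python3 -m inch '[[[2,1,0,0.08],[0,0,0,0],[0,0,0,0]]]' -
python3 - <<'E'
from h import *
g=snap('wrist','w1');g2=snap('top','t1')
p=[0.60513895,-0.27056639,-1.35548264]
D=[[0,0,.25],[-.018,0,.25],[-.018,.233,.25],[0,.233,.25],[-.058,.2,.236],[-.018,.2,.236],[0,.233,.004]]
L=[(-.12,.118,.262),(-.12,-.118,.262),(.12,-.118,.262),(.12,.118,.262)]
im=g['pixels'].copy()
for q in proj(g,np.vstack([door(p,0,D),cup(p,L)])): print(q);cv2.circle(im,tuple(int(a) for a in q),3,(0,255,0),-1)
cv2.imwrite('pics/w1o.png',im)
E
```

```text
clock: 2.05
eef_pos: [0.6327, -0.1, 0.3705]
ee_rot: [0.635, 0.773, -0.0, -0.001]
contact_force: [0.0, -0.5, 0.5]
finger_gap: 0.0851
[ 53.14890462 210.80228729]
[ 48.89310529 191.22452709]
[323.02999132 186.03106055]
[322.17030028 206.54800422]
[281.86614253 135.43119752]
[281.84574704 181.93340161]
[293.63692516 150.14887014]
[326.1356499 234.3280795]
[ 49.28702912 237.50910669]
[104.01704447 427.40751569]
[313.38459437 430.31063086]
```

View pics/w1o.png

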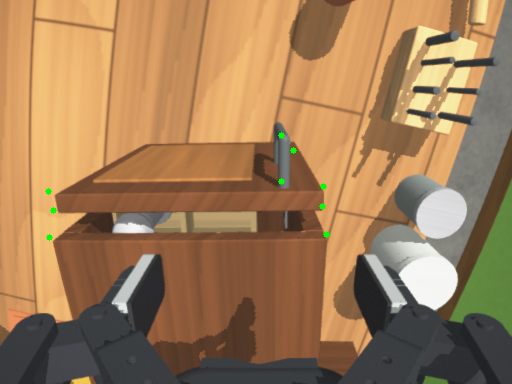

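```bash
python3 -m inch '[[[1.2,4.1,0,0.018],[0,0,-4,0],[0,0,-4,0],[0,0,-4,0],[0,0,0,0],[0,0,0,0]]]' -
python3 - <<'E'
from h import *
snap('wrist','w2')
E
```

```text
clock: 2.75
eef_pos: [0.6442, -0.0598, 0.2528]
ee_rot: [0.628, 0.778, 0.0, 0.0]
contact_force: [0.5, 0.4, 1.9]
finger_gap: 0.0854
```

View pics/w2.png

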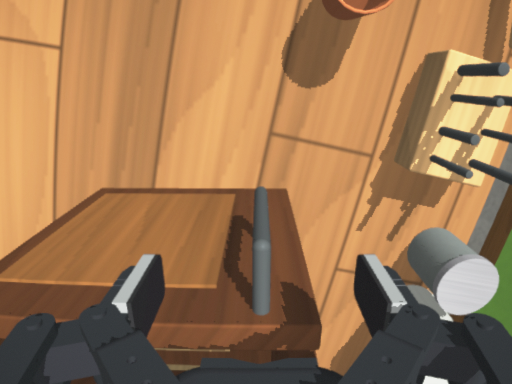

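Run:
```python
from h import *
g=load('w2');s=sense();e=np.array(s['eef_pos'])
print(proj(g,[[e[0],e[1],.236],[e[0],e[1],.144]]), onz(g,262,246,.236)-e, onz(g,261,190,.144)-e)
```

```text
[[260.33088345 241.24287499]
 [259.78543982 188.47373834]] [ 0.00145599 -0.00254181 -0.01812766] [ 0.00119998 -0.00102814 -0.11012766]
```

```bash
python3 -m inch '[[[0.1,-0.1,-3,0],[0,0,-2.7,0],[0,0,0,0]]]' -; python3 -m inch '[[[0,0,0,0],[0,0,0,0],[0,0,0,0],[0,0,0,0],[0,0,0,0],[0,0,0,0],[0,0,0,0],[0,0,0,0]]]' -1
```

```text
clock: 3.1
eef_pos: [0.6454, -0.0604, 0.1939]
ee_rot: [0.628, 0.778, -0.0, -0.001]
contact_force: [-0.3, -0.1, 0.0]
finger_gap: 0.0851
clock: 3.9
eef_pos: [0.6456, -0.0602, 0.1949]
ee_rot: [0.628, 0.779, 0.0, 0.0]
contact_force: [-1.9, -0.4, 5.6]
finger_gap: 0.0081
```

```bash
python3 - <<'E'
from h import *
p=[0.60513895,-0.27056639,-1.35548264]
a=door(p,0,[-.058,.2,.215])[0]
pr=a
for t in np.arange(.05,1.56,.05):
    q=door(p,t,[-.058,.2,.215])[0];print(round(t,2),((q-pr)*100).round(2)[:2],q[:2].round(3));pr=q
E
python3 -m inch '[[[-0.25,0.9,0,0.05],[0,0,0,0]]]'
```

```text
0.05 [-0.52  0.9 ] [ 0.639 -0.05 ]
0.1 [-0.56  0.88] [ 0.633 -0.042]
0.15 [-0.61  0.85] [ 0.627 -0.033]
0.2 [-0.65  0.81] [ 0.621 -0.025]
0.25 [-0.69  0.78] [ 0.614 -0.017]
0.3 [-0.73  0.75] [ 0.606 -0.01 ]
0.35 [-0.76  0.71] [ 0.599 -0.003]
0.4 [-0.8   0.67] [0.591 0.004]
0.45 [-0.83  0.63] [0.582 0.01 ]
0.5 [-0.86  0.59] [0.574 0.016]
0.55 [-0.89  0.54] [0.565 0.022]
0.6 [-0.91  0.5 ] [0.556 0.027]
0.65 [-0.94  0.45] [0.546 0.031]
0.7 [-0.96  0.4 ] [0.537 0.035]
0.75 [-0.98  0.36] [0.527 0.039]
0.8 [-1.    0.31] [0.517 0.042]
0.85 [-1.01  0.26] [0.507 0.044]
0.9 [-1.02  0.21] [0.497 0.046]
0.95 [-1.03  0.15] [0.487 0.048]
1.0 [-1.04  0.1 ] [0.476 0.049]
1.05 [-1.04  0.05] [0.466 0.049]
1.1 [-1.04 -0.  ] [0.455 0.049]
1.15 [-1.04 -0.05] [0.445 0.049]
1.2 [-1.04 -0.11] [0.435 0.048]
1.25 [-1.03 -0.16] [0.424 0.046]
1.3 [-1.02 -0.21] [0.414 0.044]
1.35 [-1.01 -0.26] [0.404 0.042]
1.4 [-0.99 -0.31] [0.394 0.038]
1.45 [-0.98 -0.36] [0.384 0.035]
1.5 [-0.96 -0.41] [0.375 0.031]
1.55 [-0.94 -0.45] [0.365 0.026]
clock: 4.1
eef_pos: [0.6407, -0.0516, 0.1949]
ee_rot: [0.608, 0.794, -0.002, -0.001]
contact_force: [-14.4, -5.6, 9.0]
finger_gap: 0.0085
```

```bash
python3 -m inch '[[[-0.4,0.2,0,0],[-0.5,0.8,0,0.05],[0,0,0,0]]]'; python3 -m inch '[[[-0.56,0.86,0,0.05],[0,0,0,0]]]'
```

```text
clock: 4.4
eef_pos: [0.6336, -0.0408, 0.1949]
ee_rot: [0.587, 0.809, -0.0, 0.0]
contact_force: [-3.0, -2.2, 6.1]
finger_gap: 0.0082
clock: 4.6
eef_pos: [0.6277, -0.0327, 0.1949]
ee_rot: [0.567, 0.824, -0.001, 0.0]
contact_force: [-6.5, -4.2, 7.6]
finger_gap: 0.0083
```

```bash
python3 -m inch '[[[-0.7,0.8,0,0.05],[-0.7,0.78,0,0.05],[-0.73,0.75,0,0.05],[-0.76,0.71,0,0.05],[-0.8,0.67,0,0.05],[-0.83,0.63,0,0.05],[-0.86,0.59,0,0.05],[0,0,0,0]]]'
```

```text
clock: 5.4
eef_pos: [0.5738, 0.0163, 0.1949]
ee_rot: [0.415, 0.91, -0.001, 0.0]
contact_force: [-3.6, -5.3, 5.6]
finger_gap: 0.0082
```

```bash
python3 -m inch '[[[-0.89,0.54,0,0.05],[-0.91,0.5,0,0.05],[-0.94,0.45,0,0.05],[-0.96,0.4,0,0.05],[-0.98,0.36,0,0.05],[-1,0.31,0,0.05],[-1.01,0.26,0,0.05],[-1.02,0.21,0,0.05]]]';python3 -m inch '[[[-1.03,0.15,0,0.05],[-1.04,0.1,0,0.05],[-1.04,0.05,0,0.05],[-1.04,0,0,0.05],[-1.04,-0.05,0,0.05],[-1.04,-0.11,0,0.05],[-1.03,-0.16,0,0.05],[-1.02,-0.21,0,0.05]]]';python3 -m inch '[[[-1.01,-0.26,0,0.05],[-0.99,-0.31,0,0.05],[-0.98,-0.36,0,0.05],[-0.96,-0.41,0,0.05],[0,0,0,0]]]'
```

```text
clock: 6.2
eef_pos: [0.4978, 0.0455, 0.1948]
ee_rot: [0.227, 0.974, -0.002, 0.001]
contact_force: [-2.2, -11.8, 6.9]
finger_gap: 0.0083
clock: 7.0
eef_pos: [0.4157, 0.0432, 0.1948]
ee_rot: [0.029, 1.0, -0.002, 0.001]
contact_force: [3.1, -11.1, 3.1]
finger_gap: 0.0085
clock: 7.5
eef_pos: [0.376, 0.0297, 0.1949]
ee_rot: [-0.071, 0.997, -0.002, 0.001]
contact_force: [2.4, -8.5, -0.1]
finger_gap: 0.0083
```

```bash
python3 -m inch '[[[0,0,0,0],[0,0,0,0],[0,0,0,0],[0,0,0,0],[0,0,0,0],[0,0,1,0],[0,0,3.5,0],[0,0,4,0]]]' 1;python3 -m inch '[[[0,0,4,0],[2,3,3,0],[2.6,4.6,0,0],[2.6,4.6,0,0],[2,3,0,0],[0,0,0,0],[0,0,0,0]]]'
python3 - <<'E'
from h import *
snap('wrist','w3');snap('top','t3')
E
```

```text
clock: 8.3
eef_pos: [0.3747, 0.0315, 0.2803]
ee_rot: [-0.072, 0.997, 0.0, -0.001]
contact_force: [1.4, -0.1, 0.2]
finger_gap: 0.0854
clock: 9.0
eef_pos: [0.4646, 0.179, 0.3492]
ee_rot: [-0.072, 0.997, -0.0, -0.001]
contact_force: [0.3, -0.1, 0.2]
finger_gap: 0.0854
```

View pics/w3.png

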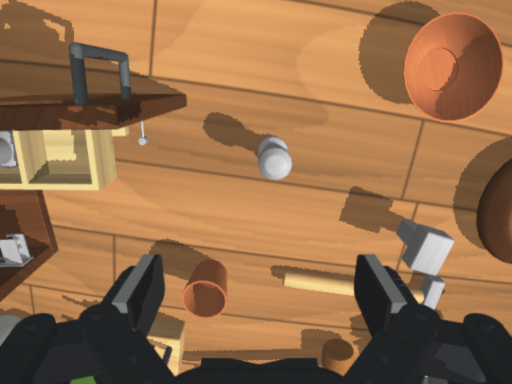

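View pics/t3.png

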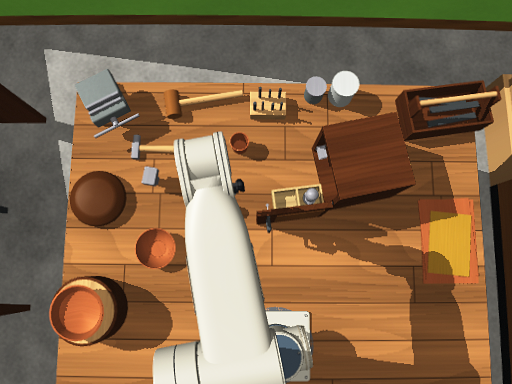

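Run:
```python
from h import *
from scipy.optimize import least_squares
g=load('w3');e=np.array(sense()['eef_pos']);print(e)
im=g['pixels'];hsv=cv2.cvtColor(im,cv2.COLOR_BGR2HSV)
m=((hsv[...,1]<60)&(hsv[...,2]>60)).astype(np.uint8)[120:200,240:310]
n,l,st,c=cv2.connectedComponentsWithStats(m);print(st,c+[240,120])
for z in(.0765,.088):
    x=onz(g,275,163,z);print(z,x)
p=[0.60513895,-0.27056639,-1.35548264]
o=cv2.resize(im,None,fx=2,fy=2)
# rack: floor rim outer corners at z=.177; bay y 98..169, x 0..64
D=[[0,.233,.25],[-.018,.233,.25],[-.058,.2,.236],[.064,.169,.177],[.064,.098,.177],[0,.098,.177],[0,.169,.177],[.07,.175,.177],[.037,.19,.075]]
for th,c in((1.5,(0,255,0)),):
    for q in proj(g,door(p,th,D)):cv2.circle(o,tuple(int(2*a+1) for a in q),2,c,-1)
cv2.imwrite('pics/w3o.png',o[60:440,:680])
```

```text
[0.46414948 0.17793508 0.34970839]
[[   0    0   70   80 4426]
 [  18   16   34   44 1174]] [[274.68617262 159.88951649]
 [273.79812606 158.03151618]]
0.0765 [0.47902269 0.20134467 0.0765    ]
0.088 [0.47644259 0.20038987 0.088     ]
```

View pics/w3o.png

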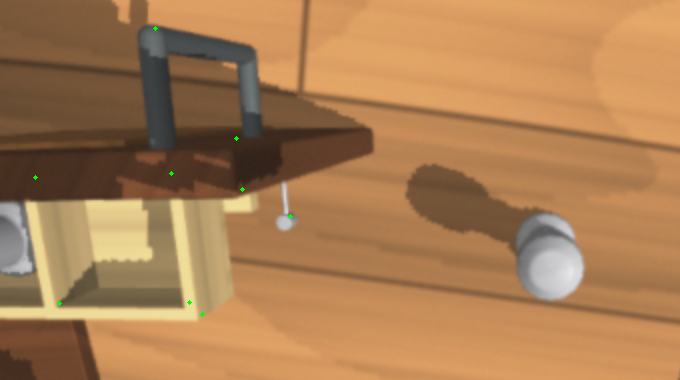

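```bash
python3 -m inch '[[[1.4,2.3,-4,0],[0,0,-4.5,0],[0,0,-4.5,0],[0,0,-4.5,0],[0,0,-4,0],[0,0,0,0],[0,0,0,0]]]'
python3 - <<'E'
from h import *
g=snap('wrist','w4');e=np.array(sense()['eef_pos']);print(proj(g,[[e[0],e[1],.0765],[e[0],e[1],.097]]))
E
```

```text
clock: 9.8
eef_pos: [0.4788, 0.2007, 0.1357]
ee_rot: [-0.071, 0.997, 0.0, 0.0]
contact_force: [0.4, -0.5, 1.4]
finger_gap: 0.0854
[[260.01628128 213.22216784]
 [260.15399858 226.17733747]]
```

View pics/w4.png

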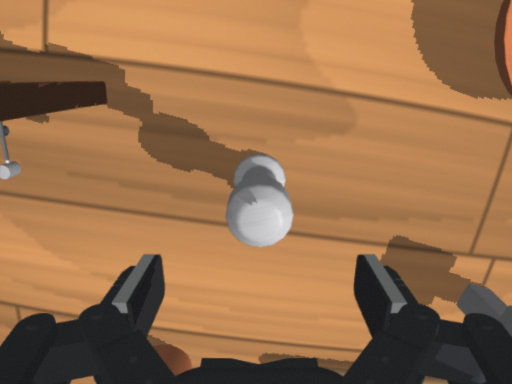

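```bash
python3 -m inch '[[[0,0,-3,0],[0,0,-3,0],[0,0,-2.1,0],[0,0,0,0],[0,0,0,0]]]';  python3 -m inch '[[[0,0,0,0],[0,0,0,0],[0,0,0,0],[0,0,0,0],[0,0,0,0],[0,0,0,0],[0,0,0,0]]]' -1; python3 -m inch '[[[0,0,1,0],[0,0,2,0],[0,0,0,0],[0,0,0,0]]]'
python3 - <<'E'
from h import *
g=snap('wrist','w5');g=snap('side','s5')
E
```

```text
clock: 10.35
eef_pos: [0.4799, 0.2016, 0.0555]
ee_rot: [-0.071, 0.997, 0.0, 0.001]
contact_force: [0.1, 0.9, 0.6]
finger_gap: 0.0853
clock: 11.05
eef_pos: [0.4793, 0.2014, 0.0544]
ee_rot: [-0.071, 0.997, -0.0, 0.001]
contact_force: [-0.9, -1.5, 9.4]
finger_gap: 0.04
clock: 11.45
eef_pos: [0.4786, 0.2015, 0.0832]
ee_rot: [-0.072, 0.997, 0.0, 0.0]
contact_force: [-0.7, 0.5, -6.3]
finger_gap: 0.0399
```

View pics/w5.png

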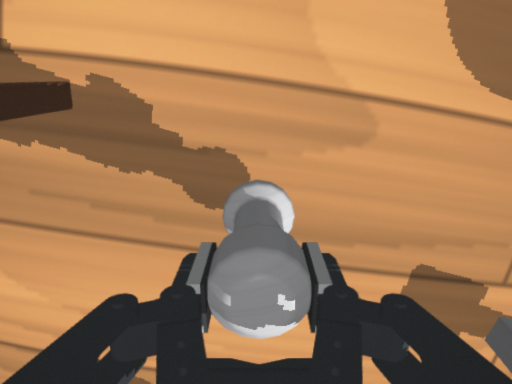

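View pics/s5.png

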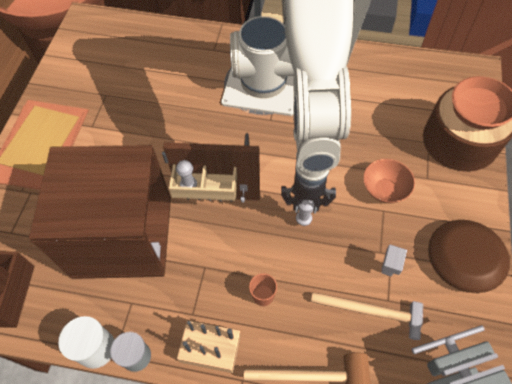

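Run:
```python
from h import *
p=[0.60513895,-0.27056639,-1.35548264]
D=[[0,.233,.25],[.064,.169,.177],[.064,.098,.177],[0,.098,.177],[0,.169,.177],[.07,.175,.177],[.032,.1335,.137],[.037,.19,.075]]
for n,x0,y0,x1,y1 in(('s5',150,120,280,220),('t3',245,165,345,245)):
    g=load(n);o=cv2.resize(g['pixels'],None,fx=6,fy=6,interpolation=cv2.INTER_CUBIC)
    for q in proj(g,door(p,1.5,D)):cv2.circle(o,tuple(int(6*a+3) for a in q),3,(0,255,0),-1)
    cv2.imwrite(f'pics/{n}o.png',o[6*y0:6*y1,6*x0:6*x1])
print(door(p,1.5,[.032,.1335,.137]))
```

```text
[[ 0.47336944 -0.02207977  0.137     ]]
```

View pics/s5o.png

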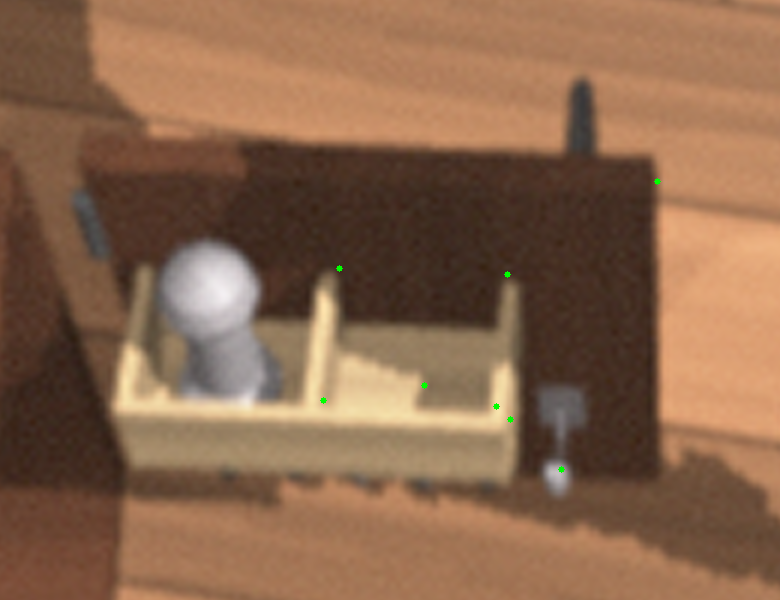

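View pics/t3o.png

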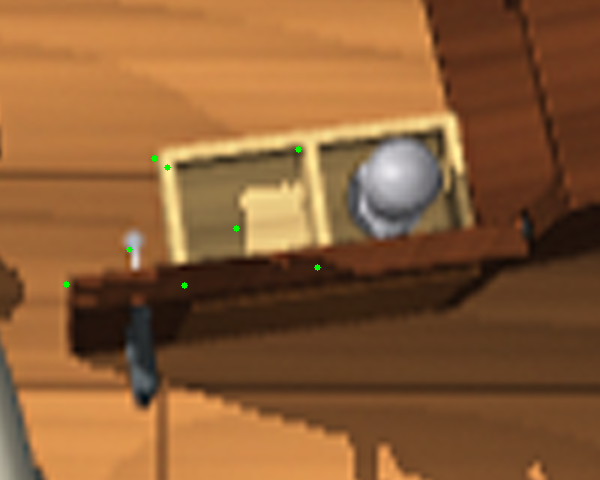

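```bash
python3 -m inch '[[[0,0,3,0],[0,0,4,0],[0,0,4,0],[0,0,4,0],[0,-1,3,0],[0,-2.5,1.7,0],[0,-3.5,0,0],[0,-3.5,0,0]]]'; python3 -m inch '[[[0,-3.5,0,0],[0,-3.5,0,0],[0,-2.5,0,0],[-0.2,-1.8,0,0],[0,-0.6,0,0],[0,0,0,0],[0,0,0,0]]]'
python3 - <<'E'
from h import *
g=snap('wrist','w6');g=snap('side','s6');snap('top','t6');print(sense()['eef_pos'])
for n,x0,y0,x1,y1 in(('s6',150,120,280,220),('t6',245,165,345,245)):
    g=load(n);o=cv2.resize(g['pixels'][y0:y1,x0:x1],None,fx=6,fy=6,interpolation=cv2.INTER_CUBIC)
    cv2.imwrite(f'pics/{n}o.png',o)
E
```

```text
clock: 12.35
eef_pos: [0.4785, 0.0957, 0.2799]
ee_rot: [-0.072, 0.997, -0.0, -0.0]
contact_force: [0.5, -0.9, -5.4]
finger_gap: 0.0399
clock: 13.05
eef_pos: [0.4765, -0.022, 0.2799]
ee_rot: [-0.072, 0.997, 0.0, -0.0]
contact_force: [0.1, 0.9, -4.7]
finger_gap: 0.0399
[ 0.47662099 -0.02174852  0.28018671]
```

View pics/w6.png

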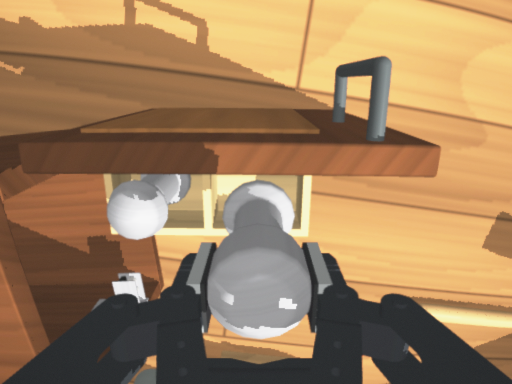

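View pics/s6o.png

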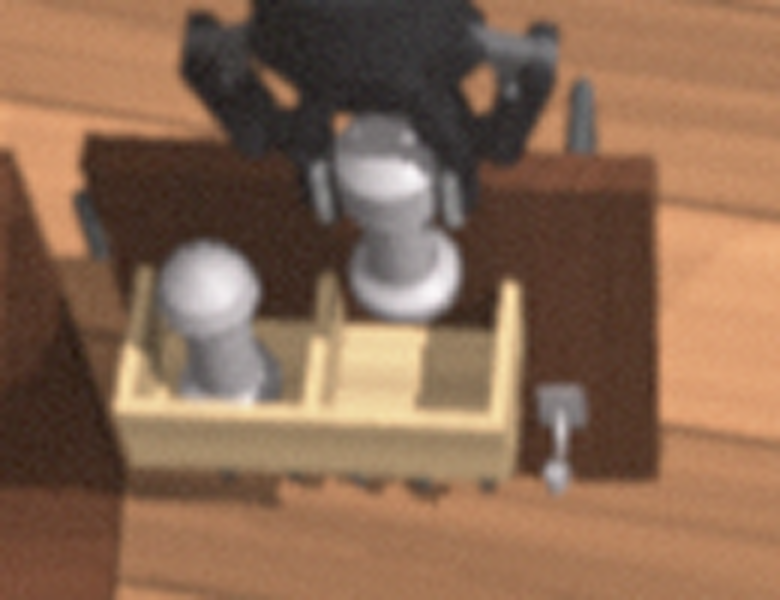

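View pics/t6o.png

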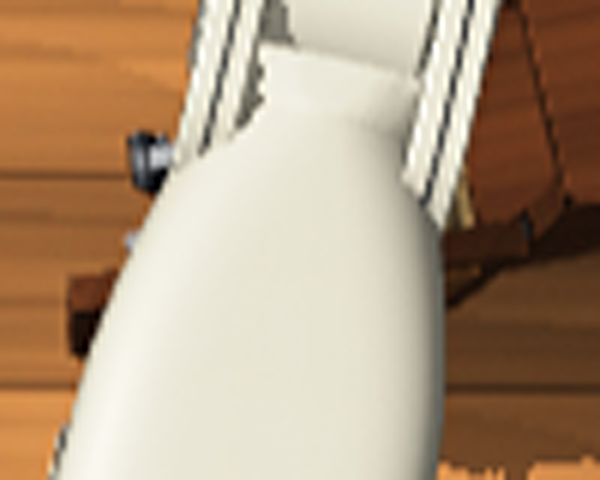

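Run:
```python
from h import *
g=load('w6');e=np.array(sense()['eef_pos'])
p=[0.60513895,-0.27056639,-1.35548264]
D=[[.064,.169,.177],[.064,.098,.177],[.032,.1335,.177]]
print(proj(g,[[e[0],e[1],.177],[e[0],e[1],.2255]]));print(proj(g,door(p,1.5,D)))
o=cv2.resize(g['pixels'],None,fx=4,fy=4,interpolation=cv2.INTER_CUBIC)
cv2.imwrite('pics/w6o.png',o[560:1000,640:1360])
```

```text
[[259.74197522 191.2937398 ]
 [260.03500325 215.03540116]]
[[304.44109688 225.50511829]
 [215.38460181 225.63702284]
 [259.9247785  187.23733981]]
```

View pics/w6o.png

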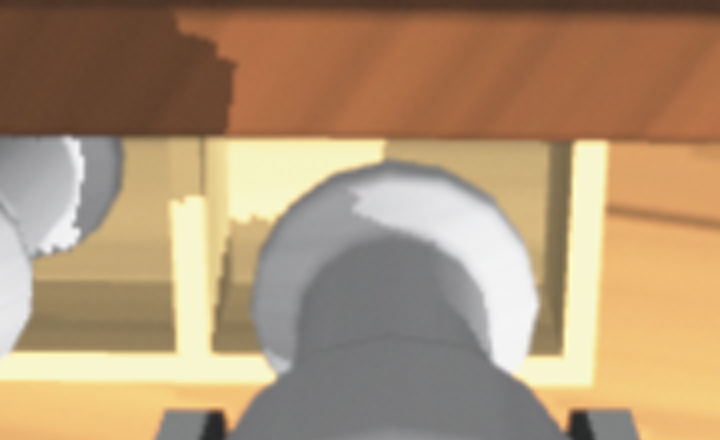

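```bash
python3 -m inch '[[[-0.1,-0.25,-2,0],[0,0,-2.5,0],[0,0,-2.5,0],[0,0,-1.2,0],[0,0,0,0],[0,0,0,0]]]'; python3 -m inch '[[[0,0,-0.3,0],[0,0,-0.2,0],[0,0,0,0]]]'
```

```text
clock: 13.8
eef_pos: [0.476, -0.0249, 0.1991]
ee_rot: [-0.072, 0.997, -0.0, 0.0]
contact_force: [0.4, -0.5, -4.5]
finger_gap: 0.0397
clock: 14.1
eef_pos: [0.4757, -0.0251, 0.1935]
ee_rot: [-0.072, 0.997, -0.0, 0.0]
contact_force: [0.5, 0.1, -6.2]
finger_gap: 0.0395
```

```bash
python3 -m inch '[[[0,0,-0.15,0],[0,0,0,0],[0,0,0,0]]]'
python3 - <<'E'
from h import *
snap('wrist','w7')
E
```

```text
clock: 14.4
eef_pos: [0.4756, -0.0251, 0.1918]
ee_rot: [-0.072, 0.997, 0.0, -0.0]
contact_force: [0.6, -0.1, -5.1]
finger_gap: 0.0396
```

View pics/w7.png

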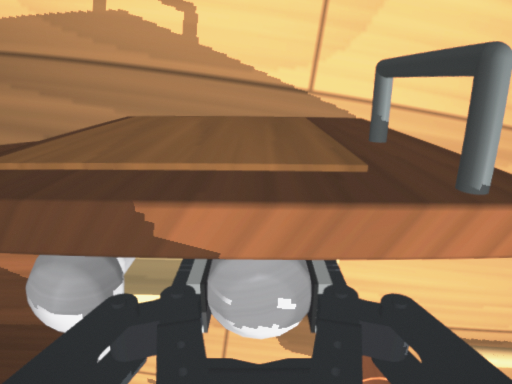

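```bash
python3 -m inch '[[[0,0,-0.1,0],[0,0,0,0]]]';python3 -m inch '[[[0,0,-0.1,0],[0,0,0,0]]]'
```

```text
clock: 14.65
eef_pos: [0.4761, -0.0252, 0.1915]
ee_rot: [-0.072, 0.997, -0.0, 0.001]
contact_force: [-1.1, -0.4, 2.6]
finger_gap: 0.0398
clock: 14.85
eef_pos: [0.4767, -0.0253, 0.1914]
ee_rot: [-0.071, 0.997, -0.0, 0.002]
contact_force: [-0.8, -0.1, 11.0]
finger_gap: 0.0397
```

```bash
python3 -m inch '[[[0,0,0.1,0],[0,0,0,0]]]';python3 -m inch '[[[0,0,0,0],[0,0,0,0],[0,0,0,0],[0,0,0,0],[0,0,0,0]]]' 0.3
python3 - <<'E'
from h import *
snap('wrist','w8')
E
```

```text
clock: 15.05
eef_pos: [0.476, -0.0252, 0.1914]
ee_rot: [-0.072, 0.997, -0.0, 0.001]
contact_force: [1.0, -0.4, 6.2]
finger_gap: 0.0393
clock: 15.55
eef_pos: [0.4756, -0.025, 0.1907]
ee_rot: [-0.072, 0.997, 0.0, -0.0]
contact_force: [-0.1, -0.6, -0.4]
finger_gap: 0.0555
```

View pics/w8.png

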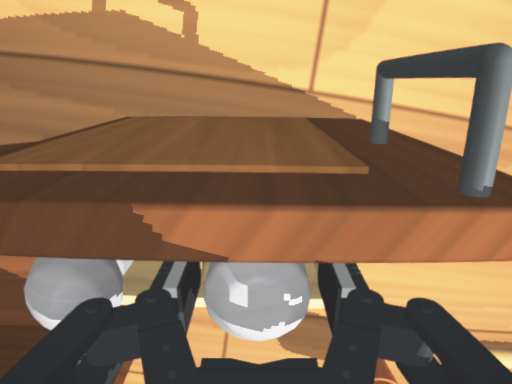

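Released and both heads are clear of the fingers. Lift straight up and look.

```bash
python3 -m inch '[[[0,0,1.5,0],[0,0,3,0],[0,0,4,0],[0,0,4,0],[0,0,2,0],[0,0,0,0],[0,0,0,0]]]'
python3 - <<'E'
from h import *
snap('wrist','w9');g=snap('side','s9')
cv2.imwrite('pics/s9o.png',cv2.resize(g['pixels'][120:220,150:280],None,fx=6,fy=6,interpolation=cv2.INTER_CUBIC))
E
```

```text
clock: 16.3
eef_pos: [0.4757, -0.0251, 0.3354]
ee_rot: [-0.072, 0.997, -0.0, 0.0]
contact_force: [0.3, 0.6, -0.8]
finger_gap: 0.0554
```

View pics/w9.png

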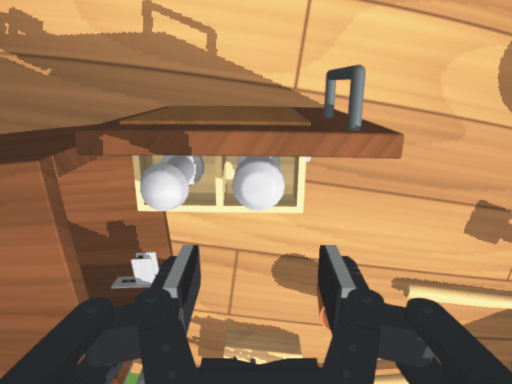

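View pics/s9o.png

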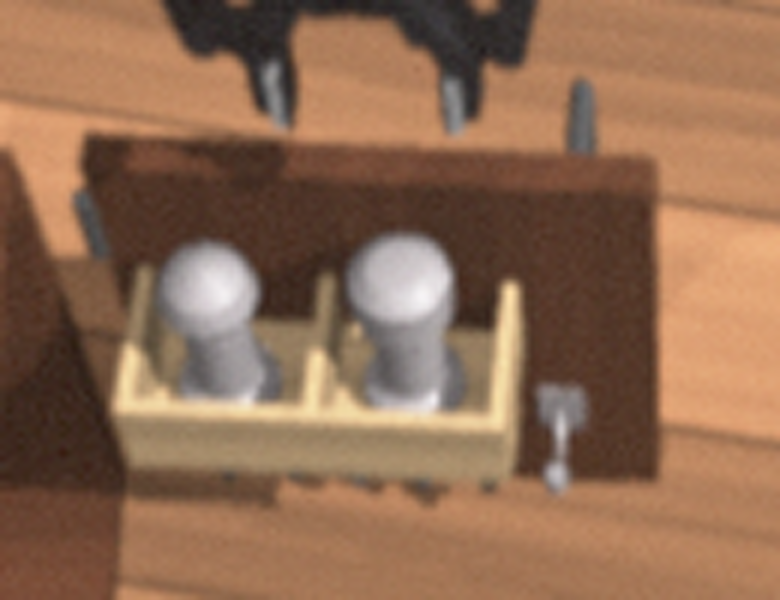

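Run:
```python
from h import *
p=[0.60513895,-0.27056639,-1.35548264]
print(door(p,1.5,[[-.05,.16,0],[-.029,.16,0]]).round(4))
pr=None
for t in np.arange(1.5,-.16,-.05):
    q=door(p,t,[-.031,.16,.215])[0]
    print(round(t,2),q[:2].round(4),'' if pr is None else ((q-pr)*100).round(2)[:2]);pr=q
```

```text
[[ 0.3884 -0.0077  0.    ]
 [ 0.4092 -0.0046  0.    ]]
1.5 [ 0.4072 -0.0049] 
1.45 [ 0.415  -0.0024] [0.78 0.25]
1.4 [ 4.228e-01 -3.000e-04] [0.79 0.21]
1.35 [0.4308 0.0014] [0.8  0.17]
1.3 [0.4388 0.0027] [0.8  0.13]
1.25 [0.4469 0.0036] [0.81 0.09]
1.2 [0.4551 0.0041] [0.81 0.05]
1.15 [0.4632 0.0042] [0.81 0.01]
1.1 [0.4714 0.0038] [ 0.81 -0.03]
1.05 [0.4795 0.0031] [ 0.81 -0.07]
1.0 [0.4876 0.002 ] [ 0.81 -0.11]
0.95 [0.4956 0.0005] [ 0.8  -0.15]
0.9 [ 0.5035 -0.0015] [ 0.79 -0.19]
0.85 [ 0.5113 -0.0038] [ 0.78 -0.23]
0.8 [ 0.519  -0.0065] [ 0.77 -0.27]
0.75 [ 0.5265 -0.0096] [ 0.75 -0.31]
0.7 [ 0.5339 -0.0131] [ 0.74 -0.35]
0.65 [ 0.5411 -0.0169] [ 0.72 -0.38]
0.6 [ 0.5481 -0.0211] [ 0.7  -0.42]
0.55 [ 0.5548 -0.0256] [ 0.68 -0.45]
0.5 [ 0.5614 -0.0305] [ 0.65 -0.49]
0.45 [ 0.5677 -0.0356] [ 0.63 -0.52]
0.4 [ 0.5737 -0.0411] [ 0.6  -0.55]
0.35 [ 0.5794 -0.0469] [ 0.57 -0.58]
0.3 [ 0.5849 -0.053 ] [ 0.54 -0.61]
0.25 [ 0.59   -0.0593] [ 0.51 -0.63]
0.2 [ 0.5948 -0.0659] [ 0.48 -0.66]
0.15 [ 0.5993 -0.0727] [ 0.45 -0.68]
0.1 [ 0.6034 -0.0797] [ 0.41 -0.7 ]
0.05 [ 0.6072 -0.0869] [ 0.38 -0.72]
-0.0 [ 0.6106 -0.0943] [ 0.34 -0.74]
-0.05 [ 0.6136 -0.1019] [ 0.3  -0.76]
-0.1 [ 0.6163 -0.1096] [ 0.27 -0.77]
-0.15 [ 0.6186 -0.1174] [ 0.23 -0.78]
```

```bash
python3 -m inch '[[[-2,0.4,0,0],[-3,0.6,0,0],[-3,0.5,0,0],[-1.1,0.2,0,0],[0,0,0,0],[0,0,0,0],[0,0,0,0]]]' -1
python3 - <<'E'
from h import *
snap('wrist','w10')
E
```

```text
clock: 17.1
eef_pos: [0.3855, -0.0083, 0.3353]
ee_rot: [-0.071, 0.997, 0.0, -0.0]
contact_force: [-0.5, -0.2, 0.0]
finger_gap: -0.0
```

View pics/w10.png

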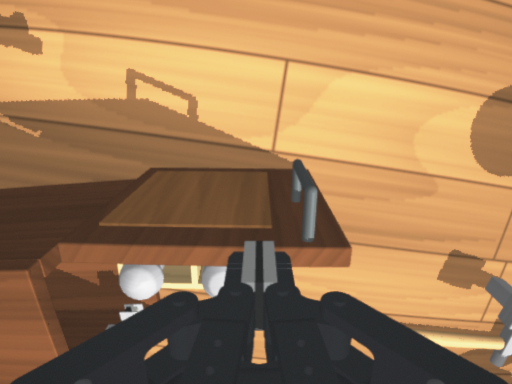

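```bash
python3 -m inch '[[[0,0,-3,0],[0,0,-4,0],[0,0,-3,0],[0,0,-2,0],[0,0,0,0],[0,0,0,0]]]'; python3 -m inch '[[[0.6,0.1,0,0],[0.6,0.2,0,0],[0.4,0.1,0,0],[0.4,0.1,0,0],[0,0,0,0]]]'
```

```text
clock: 17.75
eef_pos: [0.3851, -0.0082, 0.2161]
ee_rot: [-0.072, 0.997, 0.0, -0.0]
contact_force: [0.5, 0.2, -0.4]
finger_gap: -0.0002
clock: 18.25
eef_pos: [0.4052, -0.003, 0.2159]
ee_rot: [-0.072, 0.997, -0.0, 0.0]
contact_force: [-0.2, 0.9, 0.0]
finger_gap: 0.0
```

```bash
python3 -m inch '[[[0.5,0.1,0,0],[0.4,0.1,0,-0.02],[0.5,0.2,0,-0.03],[0.6,0.2,0,-0.04],[0.7,0.15,0,-0.04],[0.7,0.1,0,-0.05]]]'; python3 -m inch '[[[0.81,0.1,0,-0.05],[0.81,0.05,0,-0.05],[0.81,0.01,0,-0.05],[0.81,-0.03,0,-0.05],[0.81,-0.07,0,-0.05],[0.81,-0.11,0,-0.05],[0.8,-0.15,0,-0.05],[0.79,-0.19,0,-0.05]]]'
python3 - <<'E'
from h import *
snap('wrist','w11');snap('side','s11')
E
```

```text
clock: 18.85
eef_pos: [0.439, 0.0056, 0.2157]
ee_rot: [0.02, 1.0, 0.0, -0.0]
contact_force: [-0.0, 0.8, 0.3]
finger_gap: 0.0002
clock: 19.65
eef_pos: [0.5036, 0.0017, 0.2157]
ee_rot: [0.218, 0.976, 0.0, -0.0]
contact_force: [-0.4, 0.5, 0.3]
finger_gap: 0.0002
```

View pics/w11.png

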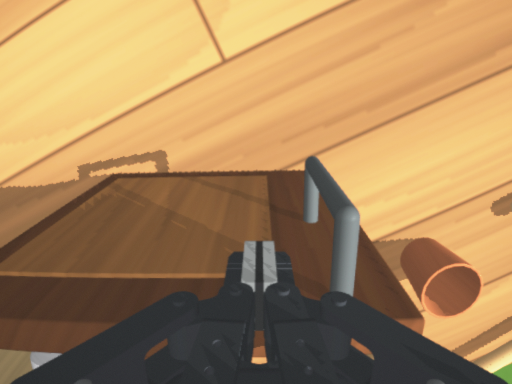

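View pics/s11.png

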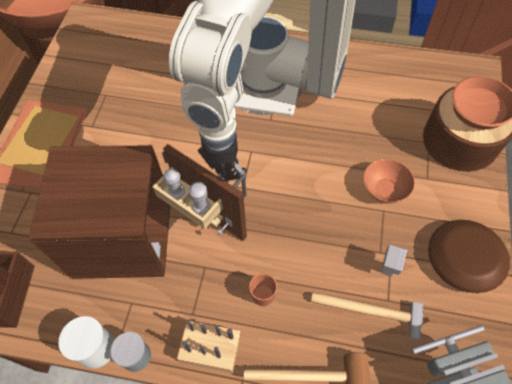

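```bash
python3 -m inch '[[[0.78,-0.25,0,-0.05],[0.77,-0.3,0,-0.05],[0.75,-0.33,0,-0.05],[0.74,-0.37,0,-0.05],[0.72,-0.4,0,-0.05],[0.7,-0.44,0,-0.05],[0.68,-0.47,0,-0.05],[0.65,-0.5,0,-0.05]]]';python3 -m inch '[[[0.63,-0.53,0,-0.05],[0.6,-0.56,0,-0.05],[0.5,-0.55,0,-0.05],[0.3,-0.4,0,-0.03],[0,0,0,0],[0,0,0,0]]]'
python3 - <<'E'
from h import *
snap('wrist','w12');g=snap('side','s12');snap('top','t12')
cv2.imwrite('pics/s12o.png',cv2.resize(g['pixels'][120:290,130:270],None,fx=3.5,fy=3.5,interpolation=cv2.INTER_CUBIC))
s=sense();print(s['eef_pos'],s['contact_force'])
E
```

```text
clock: 20.55
eef_pos: [0.561, -0.029, 0.2157]
ee_rot: [0.407, 0.914, 0.0, -0.0]
contact_force: [-0.9, 0.8, -0.1]
finger_gap: 0.0001
clock: 21.15
eef_pos: [0.5811, -0.0494, 0.2157]
ee_rot: [0.486, 0.874, -0.0, -0.0]
contact_force: [-0.8, 0.4, -0.2]
finger_gap: -0.0001
[ 0.58109855 -0.0492001   0.21588679] [ 0.19930621 -0.68352205 -0.32929856]
```

View pics/s12o.png

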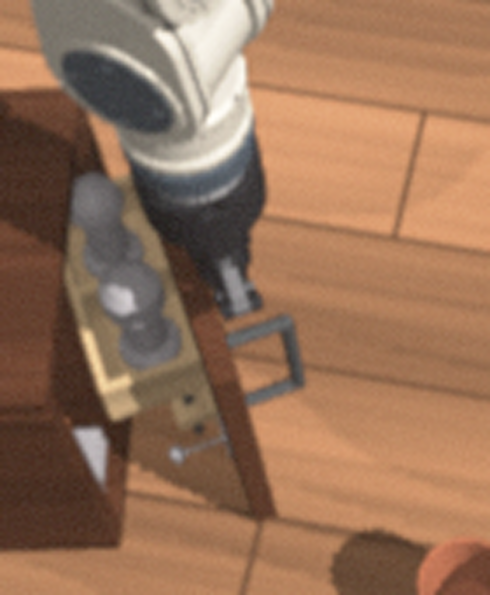

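View pics/w12.png

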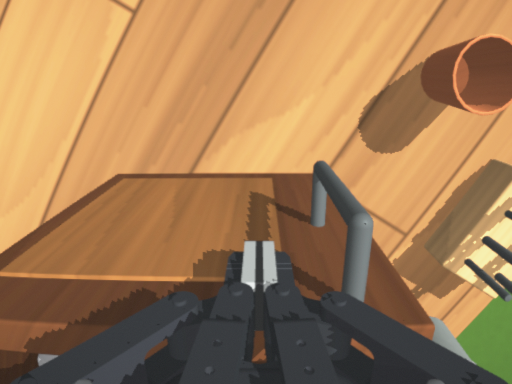

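```bash
python3 -m inch '[[[0.25,-0.3,0,-0.03],[0.3,-0.4,0,-0.03],[0.3,-0.4,0,-0.03],[0.2,-0.3,0,-0.03],[0,0,0,0]]]'; python3 -m inch '[[[0.15,-0.25,0,-0.02],[0.15,-0.25,0,-0.02],[0,0,0,0]]]'; python3 -m inch '[[[0.15,-0.25,0,-0.02],[0.15,-0.25,0,-0.02],[0,0,0,0]]]'
```

```text
clock: 21.8
eef_pos: [0.5921, -0.0641, 0.2156]
ee_rot: [0.539, 0.842, -0.0, -0.0]
contact_force: [-0.5, 0.6, 0.1]
finger_gap: 0.0002
clock: 22.1
eef_pos: [0.595, -0.0688, 0.2157]
ee_rot: [0.556, 0.831, -0.0, 0.0]
contact_force: [-0.2, -0.7, 0.0]
finger_gap: -0.0001
clock: 22.4
eef_pos: [0.598, -0.0738, 0.2157]
ee_rot: [0.572, 0.82, -0.0, 0.0]
contact_force: [0.0, -0.5, 0.1]
finger_gap: -0.0004
```

```bash
for i in 1; do python3 -m inch '[[[0.15,-0.25,0,-0.02],[0,0,0,0]]]'; python3 -m inch '[[[0.15,-0.25,0,-0.02],[0,0,0,0]]]';python3 -m inch '[[[0.13,-0.25,0,-0.02],[0,0,0,0]]]';python3 -m inch '[[[0.13,-0.25,0,-0.02],[0,0,0,0]]]'; done
```

```text
clock: 22.6
eef_pos: [0.5995, -0.0762, 0.2158]
ee_rot: [0.58, 0.814, -0.0, 0.0]
contact_force: [-0.6, 0.4, -0.0]
finger_gap: 0.0
clock: 22.8
eef_pos: [0.601, -0.0787, 0.2157]
ee_rot: [0.588, 0.809, -0.0, 0.0]
contact_force: [-0.4, -0.3, 0.6]
finger_gap: -0.0005
clock: 23.0
eef_pos: [0.6023, -0.0813, 0.2157]
ee_rot: [0.596, 0.803, -0.0, 0.0]
contact_force: [0.2, 0.2, 0.3]
finger_gap: -0.0004
clock: 23.2
eef_pos: [0.6036, -0.0837, 0.2157]
ee_rot: [0.604, 0.797, -0.0, 0.0]
contact_force: [-1.0, -0.3, 0.1]
finger_gap: -0.0001
```

```bash
python3 -m inch '[[[0.12,-0.25,0,-0.015],[0,0,0,0]]]'; python3 -m inch '[[[0.12,-0.25,0,-0.015],[0,0,0,0]]]';python3 - <<'E'
from h import *
g=snap('side','s13')
cv2.imwrite('pics/s13o.png',cv2.resize(g['pixels'][130:290,130:270],None,fx=3.5,fy=3.5,interpolation=cv2.INTER_CUBIC))
snap('wrist','w13')
E
```

```text
clock: 23.4
eef_pos: [0.6048, -0.0863, 0.2157]
ee_rot: [0.61, 0.792, -0.0, 0.0]
contact_force: [-0.6, -0.5, -0.3]
finger_gap: -0.0003
clock: 23.6
eef_pos: [0.6059, -0.0888, 0.2157]
ee_rot: [0.616, 0.788, -0.0, 0.0]
contact_force: [-0.0, 0.6, -0.0]
finger_gap: 0.0005
```

View pics/s13o.png

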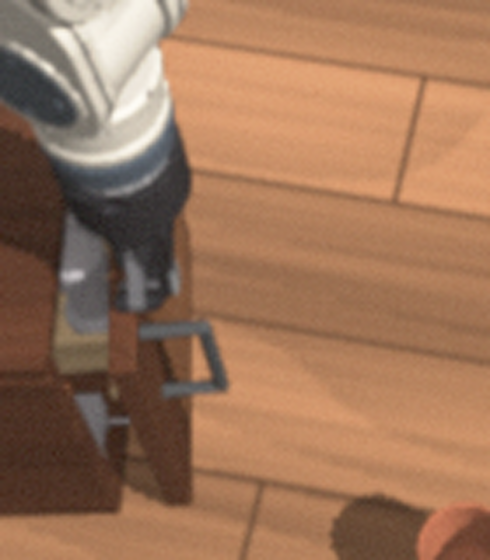

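View pics/w13.png

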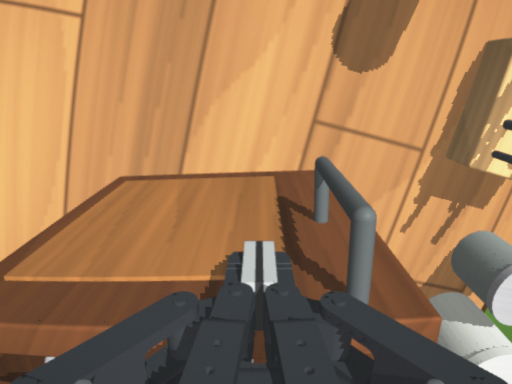

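```bash
python3 -m inch '[[[0.12,-0.25,0,-0.015],[0,0,0,0]]]'; python3 -m inch '[[[0.11,-0.25,0,-0.015],[0,0,0,0]]]';python3 -m inch '[[[0.11,-0.25,0,-0.015],[0,0,0,0]]]'
```

```text
clock: 23.9
eef_pos: [0.6069, -0.0908, 0.2158]
ee_rot: [0.622, 0.783, 0.0, -0.0]
contact_force: [-1.4, 2.1, 0.6]
finger_gap: -0.0002
clock: 24.1
eef_pos: [0.6081, -0.0933, 0.2158]
ee_rot: [0.628, 0.778, 0.0, -0.0]
contact_force: [-0.3, 3.2, 0.8]
finger_gap: -0.0002
clock: 24.3
eef_pos: [0.6092, -0.0959, 0.2158]
ee_rot: [0.633, 0.774, 0.0, -0.0]
contact_force: [-0.8, 3.1, 0.1]
finger_gap: 0.0004
```

```bash
python3 -m inch '[[[0.1,-0.2,0,-0.012],[0,0,0,0]]]'; python3 -m inch '[[[0.08,-0.2,0,-0.012],[0,0,0,0]]]';python3 -m inch '[[[0.08,-0.2,0,-0.012],[0,0,0,0]]]'
```

```text
clock: 24.5
eef_pos: [0.6102, -0.0981, 0.2157]
ee_rot: [0.638, 0.77, -0.0, -0.0]
contact_force: [-1.8, 3.4, 1.4]
finger_gap: -0.0
clock: 24.7
eef_pos: [0.611, -0.1001, 0.2158]
ee_rot: [0.643, 0.766, -0.0, -0.0]
contact_force: [-1.9, 3.3, 1.1]
finger_gap: 0.0001
clock: 24.9
eef_pos: [0.6116, -0.1017, 0.2158]
ee_rot: [0.647, 0.762, 0.0, -0.0]
contact_force: [-4.0, 5.4, 1.8]
finger_gap: 0.0
```

```bash
python3 -m inch '[[[0,-0.1,0,0],[0,0,0,0]]]'; python3 -m inch '[[[0,-0.1,0,0],[0,0,0,0]]]'
```

```text
clock: 25.1
eef_pos: [0.6118, -0.1024, 0.2158]
ee_rot: [0.647, 0.762, 0.0, -0.0]
contact_force: [-1.9, 5.8, 1.7]
finger_gap: 0.0003
clock: 25.3
eef_pos: [0.6121, -0.1034, 0.2158]
ee_rot: [0.647, 0.763, 0.001, -0.0]
contact_force: [-0.3, 6.0, 0.8]
finger_gap: -0.0001
```

```bash
python3 -m inch '[[[0,-0.1,0,0],[0,0,0,0]]]'; python3 -m inch '[[[0,-0.1,0,0],[0,0,0,0]]]'
```

```text
clock: 25.5
eef_pos: [0.6125, -0.1047, 0.2158]
ee_rot: [0.647, 0.762, 0.001, 0.0]
contact_force: [2.1, 5.2, -0.2]
finger_gap: 0.0001
clock: 25.7
eef_pos: [0.6125, -0.106, 0.2159]
ee_rot: [0.647, 0.762, 0.0, 0.001]
contact_force: [1.8, 2.7, 0.0]
finger_gap: 0.0003
```

```bash
python3 -m inch '[[[0.03,-0.1,0,-0.006],[0,0,0,0]]]'; python3 -m inch '[[[0.03,-0.1,0,-0.006],[0,0,0,0]]]'
```

```text
clock: 25.9
eef_pos: [0.6122, -0.1075, 0.2158]
ee_rot: [0.65, 0.76, -0.0, 0.0]
contact_force: [0.0, 0.5, 0.4]
finger_gap: -0.0
clock: 26.1
eef_pos: [0.6123, -0.1085, 0.2157]
ee_rot: [0.652, 0.758, -0.0, 0.0]
contact_force: [-0.5, 0.4, -0.1]
finger_gap: 0.0001
```

Run:
```python
from h import *
g=snap('side','s14')
cv2.imwrite('pics/s14o.png',cv2.resize(g['pixels'][130:290,130:270],None,fx=3.5,fy=3.5,interpolation=cv2.INTER_CUBIC))
print(sense()['contact_force'])
```

```text
[0.27380086 0.19787799 0.83559335]
```

View pics/s14o.png

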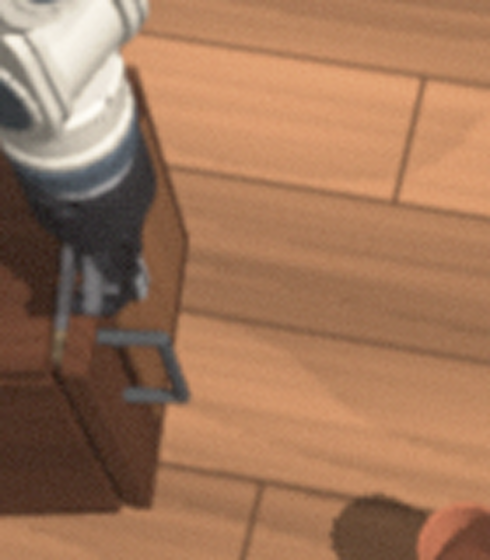

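```bash
python3 -m inch '[[[0.02,-0.1,0,0],[0,0,0,0]]]'; python3 -m inch '[[[0.02,-0.1,0,0],[0,0,0,0]]]'; python3 -m inch '[[[0.02,-0.1,0,0],[0,0,0,0]]]'
```

```text
clock: 26.35
eef_pos: [0.6125, -0.1091, 0.2158]
ee_rot: [0.652, 0.758, -0.0, -0.0]
contact_force: [0.1, 0.0, -0.0]
finger_gap: 0.0003
clock: 26.55
eef_pos: [0.6125, -0.1092, 0.2158]
ee_rot: [0.652, 0.759, 0.0, -0.001]
contact_force: [-1.5, 4.6, 0.7]
finger_gap: 0.0001
clock: 26.75
eef_pos: [0.6126, -0.1093, 0.2158]
ee_rot: [0.651, 0.759, 0.001, -0.001]
contact_force: [-2.3, 8.2, 2.0]
finger_gap: 0.0003
```

```bash
python3 -m inch '[[[-0.05,0.3,0,0],[-0.2,1,0,0],[-0.3,1.5,0,0],[0,0,3,0],[0,0,4,0],[0,0,4,0],[0,0,3,0],[0,0,0,0]]]'; python3 -m inch '[[[-3,3,0,0],[-3,3,0,0],[-3,3,0,0],[-3,3,0,0],[0,0,0,0]]]'
python3 - <<'E'
from h import *
g=snap('side','s15');h=snap('top','t15');snap('wrist','w15')
a=cv2.resize(g['pixels'][130:290,25:200],(525,480),interpolation=cv2.INTER_CUBIC);cv2.imwrite('pics/s15o.png',a)
cv2.imwrite('pics/t15o.png',cv2.resize(h['pixels'][95:225,280:430],None,fx=5,fy=4.6,interpolation=cv2.INTER_CUBIC))
E
```

```text
clock: 27.55
eef_pos: [0.608, -0.0821, 0.3604]
ee_rot: [0.652, 0.759, 0.001, 0.003]
contact_force: [0.0, -0.4, 0.0]
finger_gap: -0.0003
clock: 28.05
eef_pos: [0.4838, 0.0404, 0.3567]
ee_rot: [0.651, 0.759, 0.001, 0.0]
contact_force: [0.7, 0.0, 0.7]
finger_gap: 0.0
```

View pics/s15o.png

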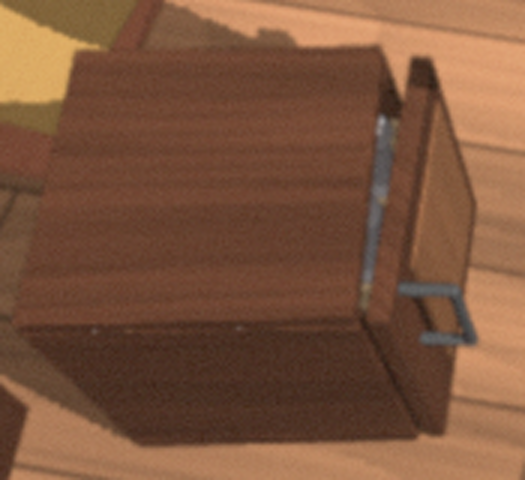

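View pics/t15o.png

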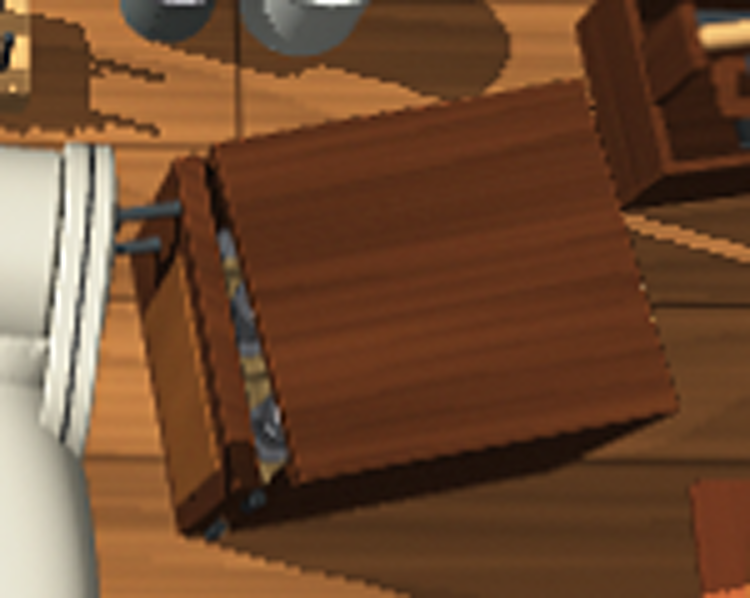

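View pics/w15.png

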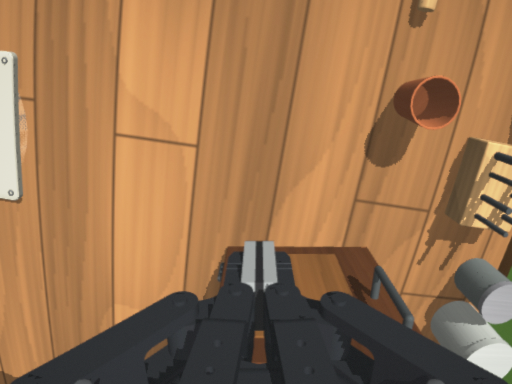

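```bash
python3 -c "
from station import hand_in,sense
print(sense()['clock'],hand_in())"
```

```text
the job is handed in; nothing more can be done
28.2 None
```

The job is handed in after 28.2 s: the stake is in the door rack and the door is shut. I did not test the catch with an outward pull.

- **Opening:** I gripped the handle, pulled the door through its catch and swung it open to about 1.5 rad.
- **Stake:** I took the stake by its head and lowered it into the empty compartment until I felt the floor, then released it. The wrist and side pictures then showed both stakes upright in their compartments. During closing I saw them upright in the next two side pictures. After shutting, only the tops show through the gap.
- **Closing:** I pushed near the push point. The readings went from about 3–4 N while the catch slid, to about 6 N, then to zero as the door jumped in. A light check push met a firm stop at about 8 N, under the 13 N limit.

**Last checks:**
- After backing off, the side picture showed the handle in the same place. It is roughly 14 mm deeper than at the start.
- My 6 N peak is a little under the 7–12 N quoted for parting the rollers. I read the force only at the end of each move, so the true peak may have fallen between readings.
- That the catch holds rests on the drop in force, the firm stop and the door staying put.
- I did not touch any of the bystanders, and those in view looked unmoved. I did not check each of them afterwards.

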